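# Start a bottle on the magnetic stirrer at the marked speed

### The arm

A 7-joint arm with a two-finger parallel gripper is mounted at the origin on a cart in front of the work surface, level with it; the furniture and walls round the work are solid. World frame = base frame: x ahead of the robot, y to its left, z up, the work surface at z = 0. Lengths are in mm, angles in rad, forces in N, time in s.
With the tool pointing down it reaches from about 400 to 875 mm from the base axis. Payload 4.4 kg.
Tool frame: the origin (TCP) lies at the very end of the fingers, on their centre line; the grasp point (between the pads) lies 19 mm behind it; z points along the fingers, y is the line along which they close (so a half turn about z gives the same grasp; the last joint's range is limited). The gripper opens to 85 mm and grips with 20 to 120 N. Pads are 22 mm wide; open, the fingers measure 114 mm over their backs; the gripper's body (76 mm by 85 mm) begins 54 mm behind the grasp point. The pads swing forward as they close: fully open they stand 13 mm farther back than shut.
Start: joints at [-1.346, 0.628, 0.038, 1.517, -0.027, 0.996, -0.02], TCP at [186.343, 622.731, 231.313] pointing down, gripper open.
Joint ranges: [-3.06, 3.06], [-0.37, 2.12], [-1.25, 1.32], [0.18, 2.47], [-1.1, 4.24], [0.23, 1.98], [-2.94, 2.94]. Speed limits (rad/s): [2.57, 2.57, 3.14, 3.14, 3.14, 3.14, 3.14].

### API

Orientations are given as [roll, pitch, yaw] about the fixed x, y, z axes, in that order (R = Rz(yaw) Ry(pitch) Rx(roll)).
In Python, from cell import monitor, viewer, workorder gives the robot as it stands.
- The arm moves only by the tool arm_command, never from a script. Its argument "series" is one flat list of numbers, 5 for each row, row after row: the opening in per cent of the stroke, from 0 (shut) to 100 (fully open), then the shift along the tool's x, y, z in cm, then the turn about the tool's z in degrees. In form: [claw, x, y, z, roll, claw, x, y, z, roll, ...]. A call has exactly 5 rows; each row is the pose to reach, as a shift and turn from the pose commanded when the call began, along the tool's axes at that moment; what a row does not reach only later rows make up. A row lasts 1/12 s, in which the tool goes at most 41.7 mm and 7.16 degrees, less where a joint would pass 70% of its speed; a pose out of reach is approached as far as the arm can. A call with a gripper value outside its range is refused whole. The fingers move at their own pace and stop on an object; the grip force is fixed at half the most. Time passes only in rows, so rows that repeat a pose let the fingers close, or fill a call up. It gives the time, the measured TCP pose, the force, the opening and the grip force at its end, in the units of the state.
- monitor.read_state(): the state, without advancing time (a new reading comes with each control period).
- viewer.get_image(name): name is "side" or "top" or "wrist"; returns (picture, depth): 384x512x3 uint8, red, green, blue; 384x512 float32, mm along the optical axis (not along the pixel's ray), 0 where there is no reading.
- viewer.camera_model(name): a dict with "mtx" (3x3 intrinsics, pixels), "R" (3x3) and "t" (3): a world point X has camera coordinates R X + t. Camera axes: x right, y down, z forward; pixel columns grow to the right and rows downward; lengths in mm; the calibration is good to about 2 mm. The wrist camera is an equidistant fisheye: a pixel r from the principal point sees the ray r / f radians off the axis. A picture is of the moment at which its call begins: read the wrist's pose just before it. camera_model takes no time and is no camera call; for the wrist camera it gives the pose at the moment of the call.
- workorder.finish_job(): hands the job in; it is judged then, once.
The state is a dict: "clock": time; "qpos": joint angles; "qd": joint speeds; "tau": joint torques, N m; "eef_pos": TCP position; "tool_rot": TCP orientation; "force": force on the tool from outside, world axes, zero at the start; "torque": the same for the moment, N m; "width": finger opening in mm; "gripper_force": force on a finger pad.
Only numpy, scipy, OpenCV 4.12 (cv2) and the standard library are available. Lean on these libraries where they do the work, as an engineer would, in place of code of your own. Each camera call takes 0.05 s, during which the arm holds its last target. There are 200 camera calls.

### The job

Stand the small blue-capped bottle with the pink contents upright in the middle of the stirrer's round metal plate, setting it down rather than dropping it and not tipping it on the way. Turn the stirrer's black speed dial until its white pointer is at the orange mark on the scale. Leave the orange mark, the beaker and the dropper bottle where they are.

Things in the scene. Friction and masses are not known exactly. Their poses are not given: they have to be found in the camera images.
- stirrer: The magnetic stirrer: a low white box fixed to the worktop, 140 mm (its x) by 290 mm (its y), deck 45 mm high; origin at the centre of its underside. The round metal plate is on the half toward its +y, the dial on the half toward its -y; their axes are 160 mm apart.
- plate_centre (a point): Centre of the top face of the round metal plate, which is 110 mm across and stands 10 mm above the deck (55 mm above the worktop).
- dial (a joint): Angle of the speed dial in rad, growing as it turns clockwise seen from above, from 0 to 5.236 (300 degrees) between its end stops. It turns freely about a vertical axis against light friction (about 0.06 N m) and stays where it is left.
- dial_grip (a point): Middle of the dial's bar grip, on the turning axis, 68 mm above the worktop. The black bar is 56 mm long (this point's x axis, pointing to the pointer end), 14 mm thick (its y axis) and 32 mm tall, from 52 to 84 mm above the worktop; below it is a round skirt 68 mm across whose top is 52 mm above the worktop.
- dial_pointer (a point): Point just off the dial's edge at the end of its white pointer line, 36 mm from the dial's axis; turns with the dial.
- dial_mark (a point): Inner end of the orange mark, 36 mm from the dial's axis. The mark is a flat orange tab, 13 mm wide, printed-thin, lying on the grey scale with white ticks every 30 degrees; it is stiff and does not turn with the dial. It is always reached by turning the dial clockwise from its start, by some 30 to 160 degrees, which may need more than one grasp.
- bottle_mid (a point): The bottle to be stirred: small clear screw-cap bottle with pink contents and a blue cap, loose, round, about 0.15 kg. This point is on its axis 50 mm above its foot. Body 56 mm in diameter up to 60 mm from the foot, sloping shoulder to 71 mm, firmly closed cap 41 mm in diameter from 75 to 100 mm; it can be gripped by the cap or the body. It stands on the worktop to the left or right of the stirrer. Its z axis is its upright axis.
- beaker_mid (a point): Bystander: empty-topped glass beaker, 55 by 60 by 71 mm, loose; this point is on its axis 35 mm above its foot. It stands on the other side of the stirrer from the bottle.
- dropper_mid (a point): Bystander: small brown dropper bottle, 31 mm in diameter and 105 mm tall, loose; this point is on its axis 50 mm above its foot. It stands behind the stirrer on the right.
Not all that is in view belongs to the job. Of the things that look like the part that bears bottle_mid, the smaller one is meant.

How it is judged (in metres and radians):
At the end, for the whole second after the job is handed in: The bottle stands upright on the metal plate, its axis within 25 mm of the plate's centre, and the dial's pointer is within about 10 degrees of the middle of the orange mark (6.5 mm at its tip) (horizontal distance between bottle_mid and plate_centre below 0.025 m and z of bottle_mid in the frame of plate_centre between 0.045 and 0.055 m and angle between bottle_mid's own z axis and vertical below 0.1 rad and horizontal distance between dial_pointer and dial_mark below 0.0065 m); the robot touches nothing.
It fails at once if the bottle is tipped more than 40 degrees (angle between bottle_mid's own z axis and vertical above 0.7 rad).
It fails at once if the bottle is let go more than 15 mm above the plate (contact force between bottle and anything else below 0.02 N and horizontal distance between bottle_mid and plate_centre below 0.08 m and z of bottle_mid in the frame of plate_centre above 0.065 m).
It fails at once if the beaker is moved by more than 40 mm (distance of beaker_mid from where it was at the start of the episode above 0.04 m).
It fails at once if the dropper bottle is moved by more than 40 mm (distance of dropper_mid from where it was at the start of the episode above 0.04 m).
It fails at once if the orange mark is shifted (distance of dial_mark from where it was at the start of the episode above 0.004 m).
It also fails if it takes over 64 s, if anything falls off the work surface, if the arm or the gripper's body presses on something with over 40 N, if the wrist force passes 120 N, or if a joint passes its speed limit or range.

## Working session

There is one attempt and no reset: what is moved stays moved. The work goes in short steps, Python scripts to look and compute and a tool call to move; the robot and the scene stay as the last step left them, time stands still between calls to the robot, and variables do not carry over. Pictures are saved under pics/ and viewed, at most 10 in all, crops included, and the job is handed in when it is done.

Besides the shell and the picture viewer there is one more tool, called after "Call:" by a JSON object that holds its "method" and its "body". arm_command: Moves the arm, as the interface text tells. Its arguments: {"type":"object","properties":{"series":{"type":"array","items":{"type":"number"}}},"required":["series"]}

```bash
ls; mkdir -p pics
cat > h.py <<'E'
import numpy as np, cv2
from cell import monitor, viewer, workorder
def grab(n):
    m=viewer.camera_model(n); im,d=viewer.get_image(n); return im,d,m
def ray(m,px,fish=False):
    K=np.array(m["mtx"]);R=np.array(m["R"]);t=np.array(m["t"])
    v=np.array([(px[0]-K[0,2])/K[0,0],(px[1]-K[1,2])/K[1,1]])
    if fish:
        a=np.hypot(*v); d=np.array([*(v/max(a,1e-9)*np.sin(a)),np.cos(a)])
    else: d=np.array([*v,1.])
    return -R.T@t, R.T@d
def onz(m,px,z,fish=False):
    o,d=ray(m,px,fish); return o+d*(z-o[2])/d[2]
def two(m1,p1,m2,p2,f1=False,f2=False):
    o1,d1=ray(m1,p1,f1);o2,d2=ray(m2,p2,f2)
    s=np.linalg.lstsq(np.c_[d1,-d2],o2-o1,rcond=None)[0]
    a=o1+s[0]*d1;b=o2+s[1]*d2
    return (a+b)/2,np.linalg.norm(a-b)
def save(n,im): cv2.imwrite("pics/"+n,im[...,::-1])
E
python3 - <<'E'
from h import *
s=monitor.read_state();print({k:np.round(v,3) for k,v in s.items()})
T=[]
for n in("top","side"):
    im,d,m=grab(n);save(n+"0.png",im);np.savez(n+"0.npz",im=im,d=d,**m);T.append(im)
    print(n,np.round(m["mtx"],1).tolist(),np.round(m["R"],3).tolist(),np.round(m["t"]))
cv2.imwrite("pics/both.png",np.hstack(T)[...,::-1][:, :])
E
```

```text
pics
{'clock': np.float64(0.0), 'qpos': array([-1.346,  0.629,  0.038,  1.518, -0.027,  0.996, -0.02 ]), 'qd': array([ 0.001,  0.001,  0.   ,  0.   , -0.   ,  0.001, -0.   ]), 'tau': array([-1.0000e-03, -5.6340e+01,  1.2260e+00, -1.9345e+01,  1.1000e-02,
        1.1000e-02, -0.0000e+00]), 'eef_pos': array([186.163, 622.121, 230.394]), 'tool_rot': array([-3.14 ,  0.   ,  2.851]), 'force': array([-0.265,  0.785, -0.187]), 'torque': array([-0.001,  0.024, -0.032]), 'gripper_force': np.float64(0.0), 'width': np.float64(85.429)}
top [[354.9, 0.0, 254.3], [0.0, 354.9, 189.1], [0.0, 0.0, 1.0]] [[0.005, -1.0, -0.01], [-0.995, -0.004, -0.102], [0.102, 0.011, -0.995]] [  50.  522. 1085.]
side [[395.2, 0.0, 257.2], [0.0, 395.2, 193.0], [0.0, 0.0, 1.0]] [[0.918, -0.396, -0.021], [-0.18, -0.368, -0.912], [0.354, 0.841, -0.409]] [-424.  168. 1162.]
```

View pics/top0.png

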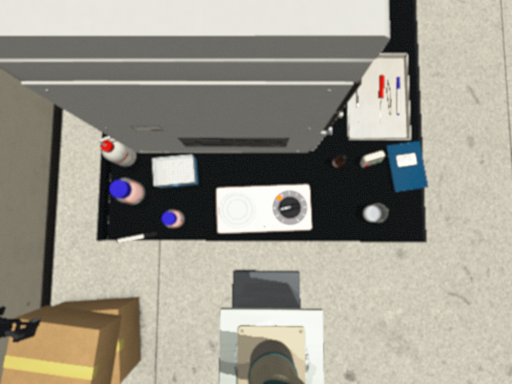

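View pics/side0.png

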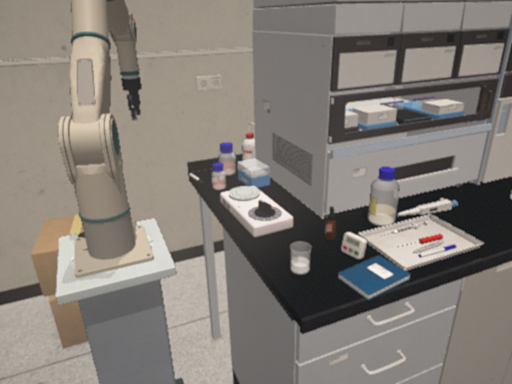

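The top view shows two blue-capped pink bottles: a larger one at (125,190) and a smaller one at (173,219). In the side view they are at (227,158) and (218,176). The smaller one is meant. The stirrer is at (264,208), the dial at (290,208) and the beaker at (376,212).

Run:
```python
from h import *
A=np.load("top0.npz");B=np.load("side0.npz")
def blue(im):
    h=cv2.cvtColor(im,cv2.COLOR_RGB2HSV);mk=cv2.inRange(h,(112,120,80),(135,255,255))
    n,l,s,c=cv2.connectedComponentsWithStats(mk)
    return [(s[i].tolist(),np.round(c[i],1).tolist()) for i in range(1,n) if s[i,4]>15]
print(blue(A["im"]));print(blue(B["im"]))
P={k:onz(A,p,z).round() for k,p,z in [("capsmall",(173,218),100),("plate",(238,209),55),("dial",(290,207),84),("beaker",(376,212),60),("dropper",(339,161),80),("hoodedge?",(200,152),0)]}
print(P)
for a,b in [((173,218),(218,167)),((125,188),(227,147))]: print(two(A,a,B,b))
print(two(A,(238,209),B,(244,193)))
for n,M in(("t",A),("s",B)): print([ (p,M["d"][p[1],p[0]]) for p in ((173,218),(238,209),(290,207),(200,145))])
# box orientation: white mask
c1=cv2.resize(A["im"][135:250,95:325],None,fx=3,fy=3,interpolation=cv2.INTER_CUBIC)
c2=cv2.resize(B["im"][130:240,180:310],None,fx=2,fy=2,interpolation=cv2.INTER_CUBIC)
o=np.zeros((345+220,690,3),np.uint8);o[:345]=c1;o[345:,:260]=c2;save("crop.png",o)
mk=cv2.inRange(A["im"],(200,200,200),(255,255,255))[170:250,205:325]
n,l,s,c=cv2.connectedComponentsWithStats(mk);i=1+s[1:,4].argmax()
r=cv2.minAreaRect(np.argwhere(l==i)[:,::-1].astype(np.float32))
bp=cv2.boxPoints(r)+[205,170];print(np.array([onz(A,p,45)[:2] for p in bp]).round())
```

```text
[([397, 78, 2, 10, 20], [397.5, 82.5]), ([109, 179, 22, 20, 333], [119.0, 188.6]), ([161, 211, 15, 14, 165], [167.8, 217.8])]
[([221, 143, 11, 9, 88], [225.6, 146.9]), ([213, 162, 10, 9, 67], [217.3, 165.9]), ([379, 167, 17, 13, 182], [387.0, 173.0]), ([445, 245, 10, 5, 25], [449.4, 247.0])]
{'capsmall': array([429., 288., 100.]), 'plate': array([458., 101.,  55.]), 'dial': array([463., -54.,  84.]), 'beaker': array([ 451., -315.,   60.]), 'dropper': array([ 602., -202.,   80.]), 'hoodedge?': array([645., 230.,   0.])}
(array([426.96229747, 290.00025853,  92.74361942]), np.float64(4.630043468938305))
(array([511.802969  , 423.37532617, 123.10781136]), np.float64(4.130000848404544))
(array([457.15764325, 101.61821072,  53.34136966]), np.float64(2.3419514817787928))
[((173, 218), np.float32(1033.2511)), ((238, 209), np.float32(1076.4536)), ((290, 207), np.float32(1051.74)), ((200, 145), np.float32(1038.138))]
[((173, 218), np.float32(2522.4473)), ((238, 209), np.float32(1285.4728)), ((290, 207), np.float32(1387.9498)), ((200, 145), np.float32(2419.729))]
[[ 523.  170.]
 [ 535. -117.]
 [ 400. -120.]
 [ 388.  162.]]
```

View pics/crop.png

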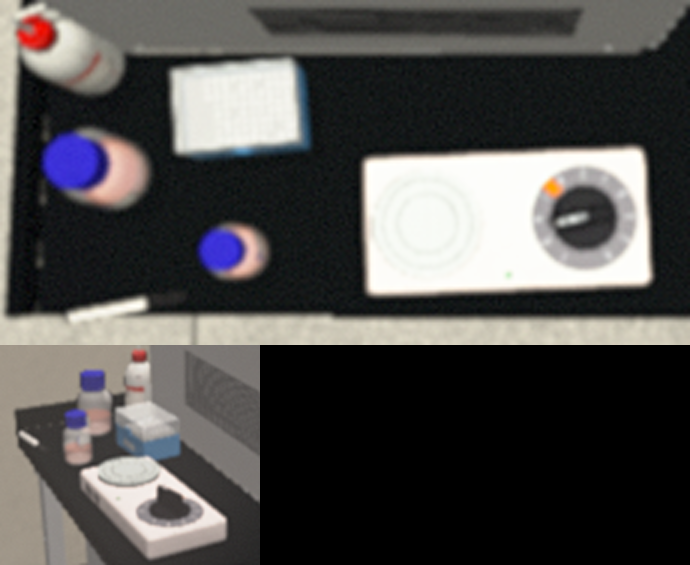

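The crop confirms it. The smaller bottle (crop (232,250), beside the larger one at (97,168)) has a blue cap and pink contents. The dial pointer points left at crop (570,220). The orange mark at crop (552,187) lies about 60° clockwise of it. Next I move above the bottle.

Call:
{"method": "arm_command", "body": {"series": [100, -3.3, -2.5, 0, 0, 100, -6.6, -5, 0, 0, 100, -9.9, -7.5, 0, 0, 100, -13.2, -10, 0, 0, 100, -16.4, -12.4, 0, 0]}}

```text
clock: 0.52
eef_pos: [308.7, 454.7, 231.0]
tool_rot: [-3.141, 0.0, 2.851]
force: [0.2, -0.0, -0.3]
width: 85.5
gripper_force: 0.0
```

Call:
{"method": "arm_command", "body": {"series": [100, -3.3, -2.5, 0, 0, 100, -6.6, -5, 0, 0, 100, -9.9, -7.5, 0, 0, 100, -13.2, -10, 0, 0, 100, -16.4, -12.4, 0, 0]}}

```text
clock: 0.93
eef_pos: [430.2, 288.9, 231.2]
tool_rot: [-3.141, -0.0, 2.851]
force: [0.8, 0.6, 0.4]
width: 85.1
gripper_force: 0.0
```

Call:
{"method": "arm_command", "body": {"series": [100, 0, 0, 0, 0, 100, 0, 0, 0, 0, 100, 0, 0, 0, 0, 100, 0, 0, 0, 0, 100, 0, 0, 0, 0]}}

```text
clock: 1.35
eef_pos: [428.3, 292.7, 231.1]
tool_rot: [3.141, -0.001, 2.854]
force: [-0.9, 0.2, 0.6]
width: 85.3
gripper_force: 0.0
```

Run:
```python
from h import *
A=np.load("top0.npz");B=np.load("side0.npz")
print("cap topside",two(A,(167.8,217.8),B,(217.3,165.9)))
s=monitor.read_state();im,d,m=grab("wrist");save("w1.png",im);np.savez("w1.npz",im=im,d=d,**m)
print(np.round(m["mtx"],1).tolist(),(-np.array(m["R"]).T@m["t"]).round(),np.array(m["R"]).round(2).tolist(),s["eef_pos"])
h=cv2.cvtColor(im,cv2.COLOR_RGB2HSV);mk=cv2.inRange(h,(112,120,60),(135,255,255))
n,l,st,c=cv2.connectedComponentsWithStats(mk)
for i in range(1,n):
    if st[i,4]>60:
        x,y,w,hh,_=st[i];print(st[i],c[i].round(1),onz(m,c[i],100,True).round(1),d[int(c[i][1]),int(c[i][0])])
```

```text
cap topside (array([428.23148283, 305.22709087,  91.99865402]), np.float64(3.0539092221744486))
[[297.3, 0.0, 256.5], [0.0, 297.3, 188.0], [0.0, 0.0, 1.0]] [362. 313. 373.] [[0.28, 0.96, 0.0], [0.92, -0.27, 0.28], [0.26, -0.08, -0.96]] [428.28075479 292.70024669 231.14487441]
[ 247  153   42   44 1447] [267.4 174.7] [427.4 304.3 100. ] 279.61514
[ 388  192   56   57 2398] [415.5 219.6] [521.2 448.  100. ] 259.0968
```

View pics/w1.png

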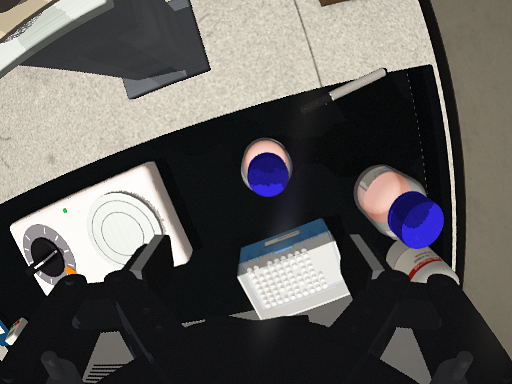

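The wrist view shows the small bottle's cap at (267,175), the large one at (415,220), the tip box at (292,270) and the stirrer at lower left. Both measurements put the cap axis at about (428,305). Next I descend and grip.

Call:
{"method": "arm_command", "body": {"series": [100, 0.35, 1.2, 3, 0, 100, 0.35, 1.2, 6, 0, 100, 0.35, 1.2, 8.5, 0, 100, 0.35, 1.2, 10.5, 0, 100, 0.35, 1.2, 12, 0]}}

```text
clock: 1.82
eef_pos: [428.0, 304.2, 109.4]
tool_rot: [-3.14, -0.002, 2.853]
force: [0.4, -0.2, -0.9]
width: 85.5
gripper_force: 0.0
```

Call:
{"method": "arm_command", "body": {"series": [100, 0, 0, 1, 0, 100, 0, 0, 2, 0, 100, 0, 0, 3, 0, 100, 0, 0, 4.1, 0, 100, 0, 0, 4.1, 0]}}

```text
clock: 2.23
eef_pos: [428.7, 303.2, 68.7]
tool_rot: [-3.14, -0.002, 2.851]
force: [1.1, 0.1, 0.0]
width: 85.1
gripper_force: 0.0
```

Call:
{"method": "arm_command", "body": {"series": [0, 0, 0, 0, 0, 0, 0, 0, 0, 0, 0, 0, 0, 0, 0, 0, 0, 0, 0, 0, 0, 0, 0, 0, 0]}}

```text
clock: 2.65
eef_pos: [430.0, 303.8, 71.2]
tool_rot: [3.14, 0.001, 2.851]
force: [-0.8, -1.1, 5.3]
width: 39.9
gripper_force: 60.1
```

Call:
{"method": "arm_command", "body": {"series": [0, 0, 0, 0, 0, 0, 0, 0, 0, 0, 0, 0, 0, 0, 0, 0, 0, 0, 0, 0, 0, 0, 0, 0, 0]}}

```text
clock: 3.07
eef_pos: [430.0, 303.8, 71.2]
tool_rot: [3.14, 0.001, 2.851]
force: [-1.2, -0.8, 5.4]
width: 39.8
gripper_force: 60.1
```

Call:
{"method": "arm_command", "body": {"series": [0, 0, 0, -1, 0, 0, 0, 0, -3, 0, 0, 0, 0, -6, 0, 0, 0, 0, -9, 0, 0, 0, 0, -11, 0]}}

```text
clock: 3.48
eef_pos: [430.1, 304.0, 183.2]
tool_rot: [3.139, 0.001, 2.851]
force: [0.1, 0.7, -0.7]
width: 39.6
gripper_force: 60.8
```

Call:
{"method": "arm_command", "body": {"series": [0, 0, 0, 0, 0, 0, -0.2, -2, 0, 0, 0, -0.4, -4, 0, 0, 0, -0.5, -6, 0, 0, 0, -0.6, -8, 0, 0]}}

```text
clock: 3.9
eef_pos: [411.4, 224.0, 179.8]
tool_rot: [-3.141, -0.001, 2.851]
force: [-0.7, -0.4, -2.2]
width: 40.1
gripper_force: 61.0
```

Run:
```python
from h import *
s=monitor.read_state();print(s["eef_pos"],s["tool_rot"],s["width"])
im,d,m=grab("wrist");save("w2.png",im);np.savez("w2.npz",im=im,d=d,**m)
```

```text
[411.41685421 224.03246543 179.80199208] [-3.14055632e+00 -8.99007507e-04  2.85106651e+00] 40.08469160491706
```

View pics/w2.png

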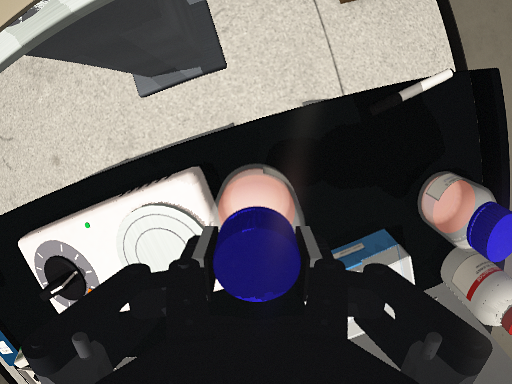

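The bottle hangs upright from its cap at (257,252). The plate is at about (160,240), partly hidden by a finger. I'll measure the plate from the earlier wrist view, where its rings are clear.

Run:
```python
from h import *
W=np.load("w1.npz");A=np.load("top0.npz")
# plate rings: fit ellipses to edge contours
for nm,M,roi,f in (("w1",W,(70,175,180,285),True),("top",A,(214,184,264,236),False)):
    x0,y0,x1,y1=roi
    g=cv2.resize(cv2.cvtColor(M["im"][y0:y1,x0:x1],cv2.COLOR_RGB2GRAY),None,fx=4,fy=4,interpolation=cv2.INTER_CUBIC)
    a=cv2.adaptiveThreshold(g,255,cv2.ADAPTIVE_THRESH_MEAN_C,cv2.THRESH_BINARY_INV,41,3)
    cs,_=cv2.findContours(a,cv2.RETR_LIST,cv2.CHAIN_APPROX_NONE)
    for c in cs:
        if len(c)<150: continue
        (e,ax,_)=cv2.fitEllipse(c)
        if ax[1]<1.4*ax[0] and ax[0]>50:
            p=((e[0]-1.5)/4+x0,(e[1]-1.5)/4+y0);print(nm,np.round(p,1),np.round(np.array(ax)/4),onz(M,p,55,f).round(1))
```

```text
w1 [122.2 233.3] [38. 47.] [458.3 107.5  55. ]
w1 [122.  241.9] [89. 98.] [469.3 101.7  55. ]
top [237. 209.] [20. 20.] [458.2 104.2  55. ]
top [236.9 208.5] [29. 31.] [459.7 104.3  55. ]
top [241.2 209.4] [56. 66.] [457.1  91.3  55. ]
```

Call:
{"method": "arm_command", "body": {"series": [0, -1, -1.2, 0, 0, 0, -3, -3.8, 0, 0, 0, -5.5, -7, 0, 0, 0, -7.2, -9.2, 0, 0, 0, -8, -10.2, 0, 0]}}

```text
clock: 4.37
eef_pos: [460.4, 99.8, 179.9]
tool_rot: [-3.139, 0.0, 2.845]
force: [-0.2, 0.0, -0.5]
width: 39.5
gripper_force: 61.0
```

Call:
{"method": "arm_command", "body": {"series": [0, 0, 0, 0, 0, 0, 0, 0, 0, 0, 0, 0, 0, 1.5, 0, 0, 0, 0, 3, 0, 0, 0, 0, 4, 0]}}

```text
clock: 4.78
eef_pos: [458.5, 106.4, 139.2]
tool_rot: [3.141, -0.002, 2.854]
force: [0.9, -0.4, -1.7]
width: 39.8
gripper_force: 61.0
```

Call:
{"method": "arm_command", "body": {"series": [0, 0, 0, 0, 0, 0, 0, 0, 0, 0, 0, 0, 0, 0, 0, 0, 0, 0, 0, 0, 0, 0, 0, 0, 0]}}

```text
clock: 5.2
eef_pos: [460.2, 105.0, 140.9]
tool_rot: [3.141, 0.001, 2.851]
force: [-0.4, -0.1, -1.3]
width: 40.0
gripper_force: 61.0
```

Call:
{"method": "arm_command", "body": {"series": [0, 0, 0, 0.4, 0, 0, 0, 0, 0.8, 0, 0, 0, 0, 1.1, 0, 0, 0, 0, 1.2, 0, 0, 0, 0, 1.2, 0]}}

```text
clock: 5.62
eef_pos: [459.4, 104.4, 127.8]
tool_rot: [-3.141, -0.001, 2.851]
force: [-0.2, -0.9, -1.5]
width: 39.5
gripper_force: 61.0
```

Call:
{"method": "arm_command", "body": {"series": [0, 0, 0, 0.05, 0, 0, 0, 0, 0.1, 0, 0, 0, 0, 0.15, 0, 0, 0, 0, 0.2, 0, 0, 0, 0, 0.2, 0]}}

```text
clock: 6.03
eef_pos: [459.8, 104.6, 126.3]
tool_rot: [3.142, 0.0, 2.851]
force: [-0.8, 0.6, -0.4]
width: 40.0
gripper_force: 61.1
```

Call:
{"method": "arm_command", "body": {"series": [0, 0, 0, 0.05, 0, 0, 0, 0, 0.1, 0, 0, 0, 0, 0.15, 0, 0, 0, 0, 0.15, 0, 0, 0, 0, 0.15, 0]}}

```text
clock: 6.45
eef_pos: [459.9, 104.5, 126.2]
tool_rot: [3.141, 0.001, 2.851]
force: [-2.7, -1.3, 13.4]
width: 39.3
gripper_force: 62.9
```

Contact: 13 N upward. I'll release and rise.

Call:
{"method": "arm_command", "body": {"series": [30, 0, 0, -0.05, 0, 60, 0, 0, -0.05, 0, 100, 0, 0, -0.05, 0, 100, 0, 0, -0.05, 0, 100, 0, 0, -0.05, 0]}}

```text
clock: 6.87
eef_pos: [459.8, 104.6, 125.2]
tool_rot: [-3.142, -0.0, 2.851]
force: [0.3, -0.4, 0.1]
width: 84.4
gripper_force: 0.0
```

Call:
{"method": "arm_command", "body": {"series": [100, 0, 0, 0, 0, 100, 0, 0, 0, 0, 100, 0, 0, 0, 0, 100, 0, 0, -1, 0, 100, 0, 0, -2, 0]}}

```text
clock: 7.28
eef_pos: [459.2, 104.4, 145.0]
tool_rot: [-3.141, -0.002, 2.851]
force: [1.0, 0.1, 0.2]
width: 85.5
gripper_force: 0.0
```

Call:
{"method": "arm_command", "body": {"series": [100, 0, 0, -2, 0, 100, 0, 0, -5, 0, 100, 0, 0, -8, 0, 100, 0, 0, -10, 0, 100, 0, 0, -10, 0]}}

```text
clock: 7.7
eef_pos: [462.3, 105.2, 249.2]
tool_rot: [3.137, 0.007, 2.851]
force: [1.0, -0.3, 0.2]
width: 85.5
gripper_force: 0.0
```

Call:
{"method": "arm_command", "body": {"series": [100, -1, -3, 0, 6, 100, -2, -6, 0, 12, 100, -3, -9, 0, 18, 100, -4, -12, 0, 24, 100, -5.1, -15.1, 0, 30]}}

```text
clock: 8.12
eef_pos: [464.6, -55.8, 244.7]
tool_rot: [-3.141, -0.001, 2.323]
force: [1.4, 0.4, 1.0]
width: 85.3
gripper_force: 0.0
```

Call:
{"method": "arm_command", "body": {"series": [100, 0, 0, 0.5, 7, 100, 0, 0, 1, 14, 100, 0, 0, 1.5, 21, 100, 0, 0, 2, 28, 100, 0, 0, 2, 33]}}

```text
clock: 8.53
eef_pos: [464.2, -54.7, 223.8]
tool_rot: [-3.139, -0.0, 1.745]
force: [0.2, 0.1, -0.2]
width: 85.5
gripper_force: 0.0
```

Call:
{"method": "arm_command", "body": {"series": [100, 0, 0, 0, 0, 100, 0, 0, 0, 0, 100, 0, 0, 0, 0, 100, 0, 0, 0, 0, 100, 0, 0, 0, 0]}}

```text
clock: 8.95
eef_pos: [465.3, -54.7, 225.4]
tool_rot: [3.141, -0.0, 1.752]
force: [0.1, -1.2, 0.7]
width: 85.6
gripper_force: 0.0
```

Run:
```python
from h import *
s=monitor.read_state();print(s["eef_pos"],s["tool_rot"],s["qpos"].round(2) if hasattr(s["qpos"],"round") else s["qpos"])
im,d,m=grab("wrist");save("w3.png",im);np.savez("w3.npz",im=im,d=d,**m)
h=cv2.cvtColor(im,cv2.COLOR_RGB2HSV);mk=cv2.inRange(h,(8,140,120),(22,255,255))
n,l,st,c=cv2.connectedComponentsWithStats(mk)
for i in range(1,n):
    if st[i,4]>15: print("or",st[i],c[i].round(1),onz(m,c[i],46,True).round(1))
```

```text
[465.34083569 -54.71324066 225.36241734] [ 3.14136593e+00 -1.00730679e-04  1.75226489e+00] [-0.2   0.4   0.36  2.02 -0.2   0.76  0.46]
or [281 135  19  19 194] [290.1 144.2] [497.4 -20.7  46. ]
```

View pics/w3.png

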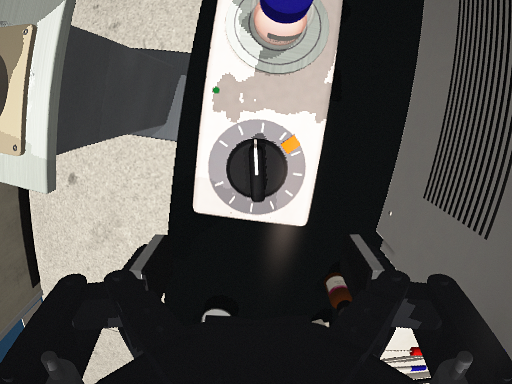

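The wrist view shows the bottle standing centred on the plate at (280,15). The dial is at (257,167), with its white line pointing from (257,173) to (255,140). The orange mark is at (290,144), clockwise of the pointer.

```bash
cat > dial.py <<'E'
from h import *
def dial(m,im):
    sub=im[100:230,195:320]
    h=cv2.cvtColor(sub,cv2.COLOR_RGB2HSV)
    # dark disc
    k=(h[...,2]<70).astype(np.uint8); n,l,st,c=cv2.connectedComponentsWithStats(k)
    i=l[67,55] or 1+st[1:,4].argmin()
    g=cv2.findContours(cv2.morphologyEx((l==i).astype(np.uint8),cv2.MORPH_CLOSE,np.ones((9,9))),0,2)[0]
    e=cv2.fitEllipse(max(g,key=len)); C=onz(m,np.array(e[0])+[195,100],50,True)
    print("disc",np.array(e[0])+[195,100],e[1],C.round(1))
    # grey ring, outer
    return C
E
python3 - <<'E'
from dial import *
W=np.load("w3.npz");im=W["im"];C=dial(W,im)
g=im[125:205,235:280].min(2);ys,xs=np.where((g>150));
pts=np.c_[xs+235,ys+125].astype(np.float32);n,l,st,c=cv2.connectedComponentsWithStats((g>150).astype(np.uint8))
for i in range(1,n):
    if st[i,4]<15: continue
    y,x=np.where(l==i);P=np.array([onz(W,(a+235,b+125),84,True)[:2] for a,b in zip(x,y)])
    u,s,v=np.linalg.svd(P-P.mean(0));print("white",st[i],P.mean(0).round(1),np.degrees(np.arctan2(v[0,1],v[0,0])),s.round(1),"tips",onz(W,(235+x[y.argmin()],125+y.min()),84,True).round(1),onz(W,(235+x[y.argmax()],125+y.max()),84,True).round(1))
o=onz(W,(290.1,144.2),46,True);print("mark ang",np.degrees(np.arctan2(o[1]-C[1],o[0]-C[0])),np.hypot(*(o-C)[:2]))
E
```

```text
disc [256.05680466 168.22368622] (58.787437438964844, 60.81614685058594) [465.6 -53.   50. ]
white [  0   0  45  22 646] [458.9 -11.1] 9.945685149920909 [348.1 120.7] tips [437.1  -8.   84. ] [440.5 -27.9  84. ]
white [19 22  4 28 90] [462.5 -38.3] -76.9022931048648 [72.3  8.6] tips [458.6 -25.6  84. ] [464.4 -51.6  84. ]
white [  0  64  45  16 284] [469.9 -77.2] -167.307904224983 [268.1  60.3] tips [490.5 -62.4  84. ] [450.1 -85.8  84. ]
mark ang 45.481646499765326 45.3073430069397
```

Call:
{"method": "arm_command", "body": {"series": [100, 0.1, 0, 3, -2.5, 100, 0.1, 0, 6, -2.5, 100, 0.1, 0, 9, -2.5, 100, 0.1, 0, 11, -2.5, 100, 0.1, 0, 12.5, -2.5]}}

```text
clock: 9.42
eef_pos: [464.3, -53.7, 98.5]
tool_rot: [-3.14, -0.001, 1.795]
force: [0.8, 0.6, -0.2]
width: 85.6
gripper_force: 0.0
```

Call:
{"method": "arm_command", "body": {"series": [100, 0, 0, 1, 0, 100, 0, 0, 2, 0, 100, 0, 0, 3, 0, 100, 0, 0, 4, 0, 100, 0, 0, 4, 0]}}

```text
clock: 9.83
eef_pos: [464.4, -53.6, 58.9]
tool_rot: [-3.139, -0.001, 1.795]
force: [-0.6, 0.8, -0.9]
width: 85.5
gripper_force: 0.0
```

Call:
{"method": "arm_command", "body": {"series": [0, 0, 0, 0, 0, 0, 0, 0, 0, 0, 0, 0, 0, 0, 0, 0, 0, 0, 0, 0, 0, 0, 0, 0, 0]}}

```text
clock: 10.25
eef_pos: [465.5, -53.7, 60.7]
tool_rot: [3.141, 0.0, 1.795]
force: [-0.1, -0.2, 0.2]
width: 25.6
gripper_force: 0.0
```

Call:
{"method": "arm_command", "body": {"series": [0, 0, 0, 0, 0, 0, 0, 0, 0, 0, 0, 0, 0, 0, 0, 0, 0, 0, 0, 0, 0, 0, 0, 0, 0]}}

```text
clock: 10.67
eef_pos: [465.2, -53.7, 60.8]
tool_rot: [3.141, -0.0, 1.795]
force: [-1.1, 0.1, 4.2]
width: 12.9
gripper_force: 58.6
```

Call:
{"method": "arm_command", "body": {"series": [0, 0, 0, 0, 5, 0, 0, 0, 0, 11, 0, 0, 0, 0, 17, 0, 0, 0, 0, 23, 0, 0, 0, 0, 29]}}

```text
clock: 11.08
eef_pos: [465.5, -53.7, 60.8]
tool_rot: [3.141, -0.0, 1.284]
force: [0.4, 0.3, 4.4]
width: 12.8
gripper_force: 58.6
```

Call:
{"method": "arm_command", "body": {"series": [0, 0, 0, 0, 6, 0, 0, 0, 0, 12, 0, 0, 0, 0, 18, 0, 0, 0, 0, 24, 0, 0, 0, 0, 28.5]}}

```text
clock: 11.5
eef_pos: [465.8, -53.9, 60.8]
tool_rot: [3.14, -0.001, 0.787]
force: [-0.5, -0.1, 4.7]
width: 12.8
gripper_force: 58.6
```

Call:
{"method": "arm_command", "body": {"series": [0, 0, 0, 0, 0, 0, 0, 0, 0, 0, 20, 0, 0, 0, 0, 60, 0, 0, 0, 0, 100, 0, 0, 0, 0]}}

```text
clock: 11.92
eef_pos: [465.1, -53.6, 60.2]
tool_rot: [-3.141, 0.0, 0.792]
force: [0.1, -0.0, 0.8]
width: 40.4
gripper_force: 0.0
```

Call:
{"method": "arm_command", "body": {"series": [100, 0, 0, 0, 0, 100, 0, 0, 0, 0, 100, 0, 0, 0, 0, 100, 0, 0, 0, 0, 100, 0, 0, -1, 0]}}

```text
clock: 12.33
eef_pos: [464.2, -53.5, 69.4]
tool_rot: [-3.139, 0.001, 0.791]
force: [0.3, 0.2, 0.1]
width: 85.4
gripper_force: 0.0
```

Call:
{"method": "arm_command", "body": {"series": [100, 0, 0, -3, 0, 100, 0, 0, -6, 0, 100, 0, 0, -9, 0, 100, 0, 0, -12, 0, 100, 0, 0, -15, 0]}}

```text
clock: 12.75
eef_pos: [464.6, -53.8, 221.6]
tool_rot: [-3.141, 0.001, 0.791]
force: [0.6, -0.3, -0.5]
width: 85.4
gripper_force: 0.0
```

Call:
{"method": "arm_command", "body": {"series": [100, 0, 0, 0, 0, 100, 0, 0, 0, 0, 100, 0, 0, 0, 0, 100, 0, 0, 0, 0, 100, 0, 0, 0, 0]}}

```text
clock: 13.17
eef_pos: [464.3, -53.6, 219.2]
tool_rot: [-3.14, 0.002, 0.791]
force: [0.2, 0.1, -0.2]
width: 85.4
gripper_force: 0.0
```

Run:
```python
from h import *
im,d,m=grab("wrist");np.savez("w4.npz",im=im,d=d,**m);t,_,_=grab("top")
h=cv2.cvtColor(im,cv2.COLOR_RGB2HSV);mk=cv2.inRange(h,(8,140,120),(22,255,255))
n,l,st,c=cv2.connectedComponentsWithStats(mk);C=np.array([465.6,-53.4])
for i in range(1,n):
    if st[i,4]>15:
        o=onz(m,c[i],46,True)[:2];print("or",st[i],c[i].round(1),o.round(1),np.degrees(np.arctan2(*(o-C)[::-1])))
O=np.hstack([im[:, 100:],cv2.resize(t[150:246,190:350],None,fx=2.4,fy=4)]);save("w4.png",O)
```

```text
or [251 119  13  17 220] [257. 127.] [497.9 -20.6] 45.45233207548391
```

View pics/w4.png

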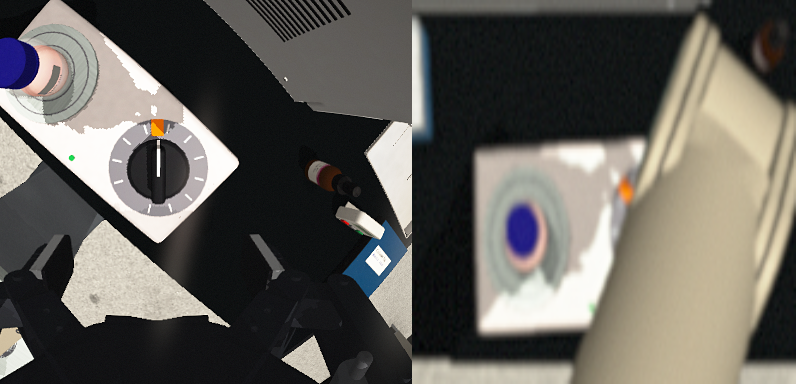

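The pointer line (wrist crop (158,150)) points at the orange mark (157,127). Tool yaw is 45.3° and the mark is at 45.5°. The bottle stands upright, centred on the plate, and the mark has not moved. Handing in.

```bash
python3 -c "
from cell import workorder
print(workorder.finish_job())"
```

```text
the job is handed in; nothing more can be done
None
```

I handed the job in after about 13 s of robot time: in the last pictures the small bottle stands upright near the middle of the plate and the dial's pointer is at the orange mark; no verdict came back.

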